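Sort salvaged amplifier parts into the parts-cabinet drawers

ROBOT

A 6-joint arm with a two-finger parallel gripper is mounted at the origin on the work surface. World frame = base frame: x ahead of the robot, y to its left, z up, the work surface at z = 0. Lengths are in m, angles in rad, forces in N, time in s.
With the tool pointing down it reaches from about 0.25 to 0.725 m from the base axis. Payload 9.7 kg.
Tool frame: the origin (TCP) lies at the very end of the fingers, on their centre line; the grasp point (between the pads) lies 19 mm behind it; z points along the fingers, y is the line along which they close (so a half turn about z gives the same grasp; the last joint's range is limited). The gripper opens to 85 mm and grips with 20 to 120 N. Pads are 22 mm wide; open, the fingers measure 114 mm over their backs; the gripper's body (76 mm by 85 mm) begins 54 mm behind the grasp point. The pads swing forward as they close: fully open they stand 13 mm farther back than shut.
Start: joints at [-1.312, 0.087, 0.176, 1.66, 0, 1.571], TCP at [0.141, -0.532, 0.231] pointing down, gripper open.
Joint ranges: [-3.13, 3.13], [-0.85, 1.81], [-1.15, 1.24], [-2.2, 2.28], [-1.44, 1.52], [-3.14, 3.14]. Speed limits (rad/s): [2.22, 2.22, 2.57, 3.14, 3.14, 3.14].

INTERFACE

Orientations are given as [roll, pitch, yaw] about the fixed x, y, z axes, in that order (R = Rz(yaw) Ry(pitch) Rx(roll)).
In Python, from station import ctrl gives the robot as it stands.
- The arm moves only by the tool play_rows, never from a script. Its argument "increments" is a list of rows, each a list of 7 numbers: the opening, from -1 (shut) to 1 (fully open), then the shift along the tool's x, y, z as a fraction of full scale, then the turn, a rotation vector about the tool's x, y, z as a fraction of full scale. In form: [[grip, x, y, z, rx, ry, rz], ...]. A call has 1 to 10 rows; each row is the pose to reach, as a shift and turn from the pose commanded when the call began, along the tool's axes at that moment, turning the shorter way round; what a row does not reach only later rows make up. Full scale, the value 1, is 0.15 m for a shift and 180 degrees for a turn. A row lasts 1/10 s, in which the tool goes at most 50 mm and 8.59 degrees, less where a joint would pass 70% of its speed; a pose out of reach is approached as far as the arm can. A call with a number of a shift or a turn outside -1 to 1 is refused whole. A call with a gripper value outside its range is refused whole. The fingers move at their own pace and stop on an object; "grip_force" is the grip in N (left out, the last holds). Time passes only in rows, so rows that repeat a pose let the fingers close. It gives the time, the measured TCP pose, the force, the opening and the grip force at its end, in the units of the state.
- ctrl.get_obs(): the state, without advancing time (a new reading comes with each control period).
- ctrl.get_image(name): name is "side" or "top" or "wrist"; returns (picture, depth): 400x640x3 uint8, red, green, blue; 400x640 float32, m along the optical axis (not along the pixel's ray), 0 where there is no reading.
- ctrl.camera_params(name): a dict with "fx", "fy", "cx", "cy" (pixels), "position" and "rotation" of the camera in the world. Camera axes: x right, y up, looking along -z (the intrinsics and any distortion apply to the point x, -y, -z); pixel columns grow to the right and rows downward; lengths in m; the calibration is good to about 2 mm. A picture is of the moment at which its call begins: read the wrist's pose just before it. camera_params takes no time and is no camera call; for the wrist camera it gives the pose at the moment of the call.
- ctrl.finish_job(): hands the job in; it is judged then, once.
The state is a dict: "time": time; "qpos": joint angles; "dq": joint speeds; "joint_torque": joint torques, N m; "tcp_pos": TCP position; "tool_rot": TCP orientation; "force": force on the tool from outside, world axes, zero at the start; "ft_torque": the same for the moment, N m; "opening": opening from 0.0 (shut) to 1.0 (fully open); "grasp_force": force on a finger pad.
Only numpy, scipy, OpenCV 4.12 (cv2) and the standard library are available. Lean on these libraries where they do the work, as an engineer would, in place of code of your own. Each camera call takes 0.05 s, during which the arm holds its last target. There are 200 camera calls.

TASK

The five parts stripped from an old amplifier stand mixed on the bench mat: two can capacitors, two heatsinks and a transformer. Put each one into the drawer that already holds a part of its kind, standing upright on the drawer's floor and not on top of another part. Leave the multimeter and the stripped circuit board where they lie.

Things in the scene. Friction and masses are not known exactly. Their poses are not given: they have to be found in the camera images.
- cap_a_mid (a point): one of two identical, interchangeable can capacitors: an upright cylinder 35 mm in diameter and 60 mm tall, black sleeve, grey top with two small metal screw terminals. Weighs about 85 g. The point is its centre, 30 mm above its underside; z points up to the terminals.
- cap_b_mid (a point): the other of two identical, interchangeable can capacitors: an upright cylinder 35 mm in diameter and 60 mm tall, black sleeve, grey top with two small metal screw terminals. Weighs about 85 g. The point is its centre, 30 mm above its underside; z points up to the terminals.
- sink_a_mid (a point): one of two identical, interchangeable extruded heatsinks: a bare aluminium block of upright fins, comb-like from above, 42 mm long (own x) by 25 mm wide (own y, the fin tips; the easy way to grip it) by 38 mm tall (z, up). Weighs about 60 g. The point is its centre, 19 mm above its underside.
- sink_b_mid (a point): the other of two identical, interchangeable extruded heatsinks: a bare aluminium block of upright fins, comb-like from above, 42 mm long (own x) by 25 mm wide (own y, the fin tips; the easy way to grip it) by 38 mm tall (z, up). Weighs about 60 g. The point is its centre, 19 mm above its underside.
- trafo_mid (a point): a mains transformer: dark laminated steel core 48 mm long (own x), 20 thick (own y), 40 tall, with a tan taped winding at its middle, 34 mm across y and 30 along x, 7 to 33 mm above its underside (the easy grip, across y); thin steel foot strap 62 mm long. About 260 g. The point is its centre, 20 mm above its underside; z up.
- cap_drawer: open plastic drawer for can capacitors, fixed; origin mid-underside at bench level, z up. 174 mm deep (x) by 136 wide (y) by 40 high, walls and floor 3 mm. Drawers look alike; this holds one can capacitor, its centre 54 to 62 mm towards +x (end away from the robot), within 18 mm of the middle line. The rest of the floor is free. A pull lip sticks out 13 mm at the -x end.
- sink_drawer: open plastic drawer for heatsinks, fixed; origin mid-underside at bench level, z up. 174 mm deep (x) by 136 wide (y) by 40 high, walls and floor 3 mm. Drawers look alike; this holds one heatsink set crosswise (25 mm along x), its centre 54 to 62 mm towards +x (end away from the robot), within 18 mm of the middle line. The rest of the floor is free. A pull lip sticks out 13 mm at the -x end.
- trafo_drawer: open plastic drawer for transformers, fixed; origin mid-underside at bench level, z up. 174 mm deep (x) by 136 wide (y) by 40 high, walls and floor 3 mm. Drawers look alike; this holds one transformer set crosswise (34 mm along x), its centre 54 to 62 mm towards +x (end away from the robot), within 18 mm of the middle line. The rest of the floor is free. A pull lip sticks out 13 mm at the -x end.
- meter: a bystander: blue handheld multimeter lying on its back to the robot's left, 150 mm (own x) by 76 mm (own y) by 43 mm high, origin at the middle of its underside. Loose.
- board: a bystander: the green circuit board the parts came from, lying on its brass standoffs to the robot's right, 150 mm (own x) by 100 mm (own y), its tallest parts 25 mm above the bench, origin at the middle of its underside at bench level. Loose.
Things that resemble listed ones, but are neither listed nor needed, are in the scene too. What is shaped like the part that bears sink_a_mid but pink or red is not meant.

How it is judged:
At the end, for the whole second after the job is handed in: Both capacitors, both heatsinks and the transformer each stand in the drawer of their own kind: centre inside the drawer's walls (within 80 mm of its middle along its depth and 62 mm across), at its standing height over the drawer floor to within 8 mm, tilted less than 0.2 rad, and at rest (x of cap_a_mid in the frame of cap_drawer between -0.08 and 0.08 m and y of cap_a_mid in the frame of cap_drawer between -0.062 and 0.062 m and z of cap_a_mid in the frame of cap_drawer between 0.025 and 0.041 m and angle between each of cap_a_mid, cap_b_mid, sink_a_mid, sink_b_mid, trafo_mid's own z axis and vertical below 0.2 rad and linear speed of each of cap_a, cap_b, sink_a, sink_b, trafo below 0.02 m/s and x of cap_b_mid in the frame of cap_drawer between -0.08 and 0.08 m and y of cap_b_mid in the frame of cap_drawer between -0.062 and 0.062 m and z of cap_b_mid in the frame of cap_drawer between 0.025 and 0.041 m and x of sink_a_mid in the frame of sink_drawer between -0.08 and 0.08 m and y of sink_a_mid in the frame of sink_drawer between -0.062 and 0.062 m and z of sink_a_mid in the frame of sink_drawer between 0.014 and 0.03 m and x of sink_b_mid in the frame of sink_drawer between -0.08 and 0.08 m and y of sink_b_mid in the frame of sink_drawer between -0.062 and 0.062 m and z of sink_b_mid in the frame of sink_drawer between 0.014 and 0.03 m and x of trafo_mid in the frame of trafo_drawer between -0.08 and 0.08 m and y of trafo_mid in the frame of trafo_drawer between -0.062 and 0.062 m and z of trafo_mid in the frame of trafo_drawer between 0.015 and 0.031 m); the robot touches nothing.
It fails at once if the multimeter is pushed more than 25 mm from its place (distance of meter from where it was at the start of the episode above 0.025 m).
It fails at once if the circuit board is pushed more than 25 mm from its place (distance of board from where it was at the start of the episode above 0.025 m).
It also fails if it takes over 128 s, if anything falls off the work surface, if the arm or the gripper's body presses on something with over 40 N, if the wrist force passes 120 N, or if a joint passes its speed limit or range.

## Working session

There is one attempt and no reset: what is moved stays moved. The work goes in short steps, Python scripts to look and compute and a tool call to move; the robot and the scene stay as the last step left them, time stands still between calls to the robot, and variables do not carry over. Pictures are saved under pics/ and viewed, at most 14 in all, crops included, and the job is handed in when it is done.

Besides the shell and the picture viewer there is one more tool, called after "Call:" as name([rows], argument=value, ...), one row to a line, values as JSON. play_rows: Moves the arm, as the interface text tells. Shift numbers are shares of 0.15 m and turn numbers shares of 180 degrees, none past 1 either way. Its arguments: {"type":"object","properties":{"increments":{"type":"array","items":{"type":"array","items":{"type":"number"}}},"grip_force":{"type":"number"}},"required":["increments"]}

```bash
mkdir -p pics
cat > h.py <<'E'
import numpy as np, cv2
from station import ctrl
def shot(name, fn):
    p=ctrl.camera_params(name); im,d=ctrl.get_image(name)
    cv2.imwrite(f'pics/{fn}.png',im[:,:,::-1]); np.savez(f'pics/{fn}.npz',im=im,d=d,**p); return im,d,p
def world(d,p,u,v,z=None):
    """pixel->world by depth, or by plane z"""
    r=np.array([(u-p['cx'])/p['fx'],-(v-p['cy'])/p['fy'],-1.0]); R=np.array(p['rotation']); R=R if R.shape==(3,3) else R.reshape(3,3)
    c=np.array(p['position']); w=R@r
    k=d[int(v),int(u)] if z is None else (z-c[2])/w[2]
    return c+k*w
E
python3 - <<'E'
from h import *
for n in ('top','side'):
    im,d,p=shot(n,n+'0'); print({k:np.round(v,3).tolist() for k,v in p.items() if not isinstance(v,str)})
o=ctrl.get_obs(); print({k:np.round(v,3).tolist() for k,v in o.items()})
E
```

```text
{'fx': 398.195, 'fy': 398.195, 'cx': 327.544, 'cy': 190.695, 'position': [0.19, -0.017, 1.368], 'rotation': [0.233, -0.005, -1.555]}
{'fx': 473.558, 'fy': 473.558, 'cx': 312.471, 'cy': 202.206, 'position': [-0.067, 1.103, 0.716], 'rotation': [1.078, -0.021, -2.664]}
{'time': 0.1, 'qpos': [-1.312, 0.087, 0.175, 1.66, 0.0, 1.571], 'dq': [-0.0, -0.002, 0.002, 0.001, -0.001, 0.0], 'joint_torque': [-0.001, -52.156, 46.565, 0.016, -0.0, -0.0], 'tcp_pos': [0.141, -0.531, 0.231], 'tool_rot': [-3.14, -0.0, 0.259], 'force': [0.121, -0.15, 0.317], 'ft_torque': [-0.007, -0.003, -0.016], 'grasp_force': 0.0, 'opening': 1.0}
```

Rotation is rpy; fix the helper and view.

```bash
sed -i "s/R=np.array(p\['rotation'\]);.*/R=Rotation.from_euler('xyz',p['rotation']).as_matrix()/; s/^import numpy as np, cv2/import numpy as np, cv2\nfrom scipy.spatial.transform import Rotation/" h.py
```

```text
(no output)
```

View pics/top0.png

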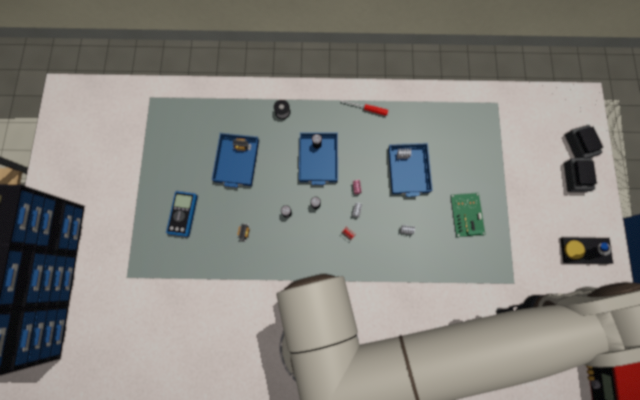

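View pics/side0.png

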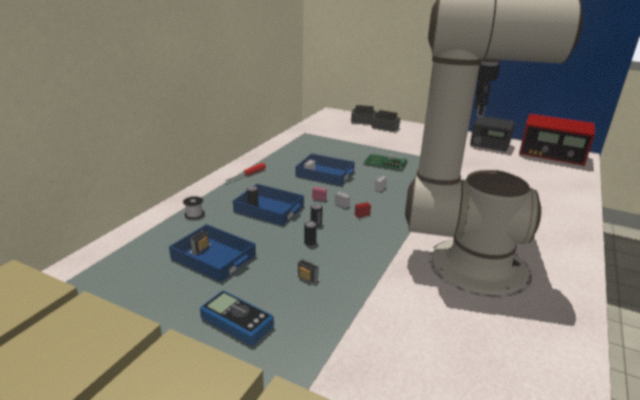

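Top view: the left drawer (236,160) holds a transformer, the middle one (318,158) a can and the right one (410,170) a heatsink. Candidates: transformer (244,232); cans (286,212) and (315,203); grey heatsinks (356,211) and (407,230). The pink (357,187) and red (348,233) blocks are decoys. I'll confirm in a crop.

Run:
```python
from h import *
im=cv2.imread('pics/top0.png')[125:250,215:440]
cv2.imwrite('pics/c0.png',cv2.resize(im,None,fx=3.5,fy=3.5,interpolation=cv2.INTER_CUBIC))
z=np.load('pics/top0.npz'); p={k:z[k] for k in('fx','fy','cx','cy','position','rotation')}
for n,u,v in [('tr',244,232),('c1',286,212),('c2',315,203),('s1',356,211),('s2',407,230),('dT',236,168),('dC',318,168),('dS',410,180),('pink',357,187),('red',348,233),('mat',330,250)]:
    print(n,np.round(world(z['d'],p,u,v),3))
```

```text
tr [0.359 0.258 0.041]
c1 [0.425 0.119 0.058]
c2 [0.458 0.023 0.057]
s1 [ 0.437 -0.116  0.036]
s2 [ 0.374 -0.287  0.039]
dT [0.591 0.309 0.005]
dC [0.596 0.017 0.005]
dS [ 0.558 -0.311  0.003]
pink [ 0.521 -0.12   0.035]
red [ 0.362 -0.09   0.03 ]
mat [ 0.307 -0.03   0.002]
```

View pics/c0.png

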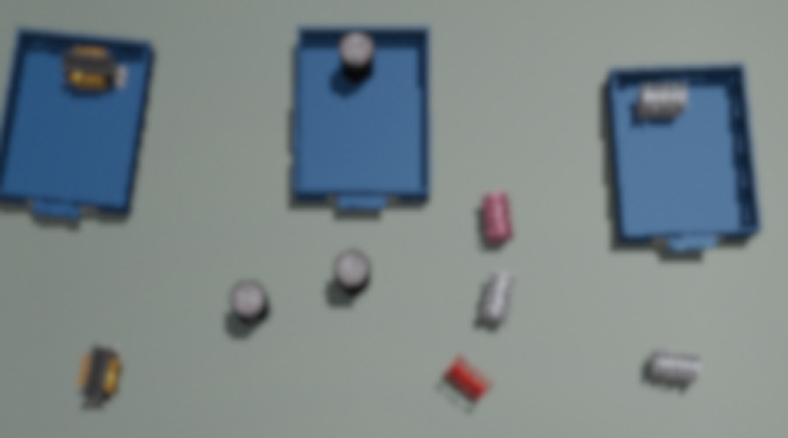

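The crop confirms it: two grey-topped cans, two bare-aluminium sinks and one transformer, with the pink and red blocks as decoys. Next I'll get accurate poses from depth.

```bash
cat >> h.py <<'E'
def cloud(d,p):
    v,u=np.mgrid[0:d.shape[0],0:d.shape[1]]
    r=np.stack([(u-p['cx'])/p['fx'],-(v-p['cy'])/p['fy'],-np.ones(d.shape)],-1)*d[...,None]
    P=r@Rotation.from_euler('xyz',p['rotation']).as_matrix().T+p['position']
    P[d==0]=np.nan; return P
def rect(P,c,rad,z0,z1):
    m=(np.hypot(P[...,0]-c[0],P[...,1]-c[1])<rad)&(P[...,2]>z0)&(P[...,2]<z1)
    Q=P[m]; r=cv2.minAreaRect(Q[:,:2].astype(np.float32)*1000)
    return len(Q),np.round(r[0],1),np.round(r[1],1),round(r[2],1),np.round(Q.mean(0)*1000,1)
E
python3 - <<'E'
from h import *
z=np.load('pics/top0.npz'); p={k:z[k] for k in('fx','fy','cx','cy','position','rotation')}
P=cloud(z['d'],p)
for n,c,z0 in [('tr',(.359,.258),.02),('c1',(.425,.119),.045),('c2',(.458,.023),.045),('s1',(.437,-.116),.025),('s2',(.374,-.287),.025)]:
    print(n,rect(P,c,.045,z0,.09))
for n,c in [('dT',(.6,.309)),('dC',(.61,.017)),('dS',(.57,-.311))]:
    print(n,rect(P,c,.125,.025,.046))
    print(n,'lowfloor',rect(P,c,.06,-.01,.012)[-1])
E
```

```text
tr (145, array([363.2, 264.4]), array([34.9, 49.6]), 81.7, array([362.4, 263. ,  37.7]))
c1 (89, array([432.8, 120.8]), array([34.1, 30.4]), 2.9, array([431.7, 120.6,  59.4]))
c2 (90, array([463. ,  22.9]), array([31.1, 33.6]), 0.3, array([462.9,  22.5,  59.1]))
s1 (75, array([ 444.7, -120.2]), array([23.8, 42.3]), 78.4, array([ 444.6, -120.2,   35.4]))
s2 (79, array([ 380. , -291.7]), array([41.5, 25.3]), 84.6, array([ 379.3, -291.9,   35.4]))
dT (493, array([613. , 309.1]), array([138.2, 189.5]), 84.7, array([623.2, 308. ,  36.8]))
dT lowfloor [600.2 309.5   4. ]
dC (326, array([625.8,  16.3]), array([188.7, 134.6]), 1.3, array([627.5,  18. ,  36.2]))
dC lowfloor [611.1  17.1   3.9]
dS (457, array([ 590.2, -306.2]), array([189.2, 138.3]), 3.6, array([ 593.6, -306.2,   35.6]))
dS lowfloor [ 571.9 -310.6    3.8]
```

```bash
cat >> h.py <<'E'
def plan(start,*targets):
    """poses (x,y,z,yaw_deg), tool straight down -> increments from each pose to the next (each its own call)"""
    R=lambda a: Rotation.from_euler('xyz',[180,0,a],degrees=True)
    for a,b in zip((start,)+targets,targets):
        s=R(a[3]).inv().apply(np.subtract(b[:3],a[:3]))/.15; t=(R(a[3]).inv()*R(b[3])).as_rotvec()/np.pi
        print(b,np.round(s,3),np.round(t,3), '!!' if abs(s).max()>1 else '')
E
python3 - <<'E'
from h import *
o=ctrl.get_obs(); s=(*o['tcp_pos'],np.degrees(o['tool_rot'][2])); print(np.round(s,4),o['tool_rot'])
plan(s,(.25,-.41,.13,84.6),(.38,-.2917,.13,84.6),(.38,-.2917,.006,84.6),(.38,-.2917,.10,84.6),(.475,-.283,.10,93.6),(.5647,-.2748,.10,93.6),(.5647,-.2748,.009,93.6),(.5647,-.2748,.13,93.6))
E
```

```text
[ 0.1407 -0.5315  0.2307 14.8266] [-3.14040623e+00 -2.11812578e-05  2.58772600e-01]
(0.25, -0.41, 0.13, 84.6) [ 0.912 -0.597  0.671] [-0.     0.    -0.388] 
(0.38, -0.2917, 0.13, 84.6) [0.867 0.789 0.   ] [0. 0. 0.] 
(0.38, -0.2917, 0.006, 84.6) [ 0.    -0.     0.827] [0. 0. 0.] 
(0.38, -0.2917, 0.1, 84.6) [-0.     0.    -0.627] [0. 0. 0.] 
(0.475, -0.283, 0.1, 93.6) [0.117 0.625 0.   ] [-0.    0.   -0.05] 
(0.5647, -0.2748, 0.1, 93.6) [0.017 0.6   0.   ] [0. 0. 0.] 
(0.5647, -0.2748, 0.009, 93.6) [ 0.    -0.     0.607] [0. 0. 0.] 
(0.5647, -0.2748, 0.13, 93.6) [ 0.     0.    -0.807] [0. 0. 0.]
```

Call:
play_rows([
  [1, 0.912, -0.597, 0.671, 0, 0, -0.388],
  [1, 0.912, -0.597, 0.671, 0, 0, -0.388],
  [1, 0.912, -0.597, 0.671, 0, 0, -0.388],
  [1, 0.912, -0.597, 0.671, 0, 0, -0.388],
  [1, 0.912, -0.597, 0.671, 0, 0, -0.388],
  [1, 0.912, -0.597, 0.671, 0, 0, -0.388],
  [1, 0.912, -0.597, 0.671, 0, 0, -0.388],
  [1, 0.912, -0.597, 0.671, 0, 0, -0.388],
  [1, 0.912, -0.597, 0.671, 0, 0, -0.388],
  [1, 0.912, -0.597, 0.671, 0, 0, -0.388],
], grip_force=40)

```text
time: 1.1
tcp_pos: [0.25, -0.41, 0.1304]
tool_rot: [-3.141, -0.0, 1.474]
force: [0.2, -0.0, 1.1]
opening: 0.997
grasp_force: 0.0
```

Call:
play_rows([
  [1, 0.867, 0.789, 0, 0, 0, 0],
  [1, 0.867, 0.789, 0, 0, 0, 0],
  [1, 0.867, 0.789, 0, 0, 0, 0],
  [1, 0.867, 0.789, 0, 0, 0, 0],
  [1, 0.867, 0.789, 0, 0, 0, 0],
  [1, 0.867, 0.789, 0, 0, 0, 0],
  [1, 0.867, 0.789, 0, 0, 0, 0],
])

```text
time: 1.8
tcp_pos: [0.3795, -0.2921, 0.1306]
tool_rot: [-3.141, 0.0, 1.476]
force: [-0.1, -0.9, -1.2]
opening: 1.0
grasp_force: 0.0
```

Run:
```python
from h import *
im,d,p=shot('wrist','w0'); o=ctrl.get_obs(); print(o['tcp_pos'],o['tool_rot'],o['qpos'])
P=cloud(d,p); print(rect(P,(.38,-.292),.045,.025,.05))
```

```text
[ 0.37938925 -0.29222995  0.13059567] [-3.14139815e+00  4.32408401e-05  1.47535478e+00] [-6.56261195e-01 -9.72383977e-02 -2.01751679e-01  1.46642475e+00
 -1.40067528e-04  1.00997670e+00]
(1518, array([ 378.8, -292.5]), array([42.6, 25. ]), 83.4, array([ 378.8, -292.2,   34. ]))
```

View pics/w0.png

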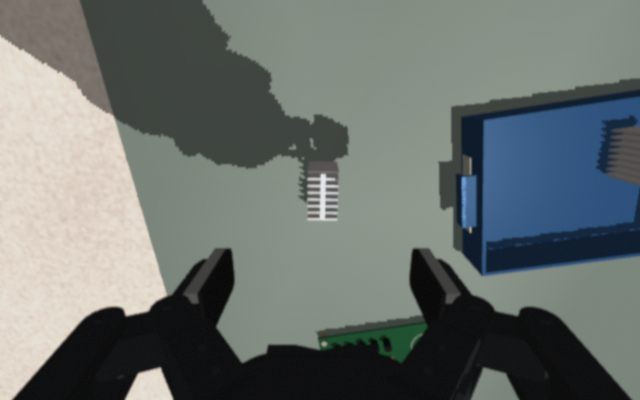

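The wrist picture shows the grey finned block at (322,195) centred between the fingers. Its cloud agrees with the top view within 1.5 mm.

Call:
play_rows([
  [1, 0, 0, 0.3, 0, 0, 0],
  [1, 0, 0, 0.6, 0, 0, 0],
  [1, 0, 0, 0.83, 0, 0, 0],
  [1, 0, 0, 0.83, 0, 0, 0],
  [-1, 0, 0, 0.83, 0, 0, 0],
  [-1, 0, 0, 0.83, 0, 0, 0],
  [-1, 0, 0, 0.83, 0, 0, 0],
  [-1, 0, 0, 0.83, 0, 0, 0],
  [-1, 0, 0, 0.83, 0, 0, 0],
  [-1, 0, 0, 0.83, 0, 0, 0],
])

```text
time: 2.85
tcp_pos: [0.3807, -0.2922, 0.0076]
tool_rot: [3.14, 0.001, 1.478]
force: [-0.6, -0.1, 5.8]
opening: 0.287
grasp_force: 40.1
```

Call:
play_rows([
  [-1, 0, 0, 0, 0, 0, 0],
  [-1, 0, 0, 0, 0, 0, 0],
  [-1, 0, 0, -0.2, 0, 0, 0],
  [-1, 0, 0, -0.4, 0, 0, 0],
  [-1, 0, 0, -0.63, 0, 0, 0],
  [-1, 0, 0, -0.63, 0, 0, 0],
])

```text
time: 3.45
tcp_pos: [0.3819, -0.293, 0.1058]
tool_rot: [3.135, 0.004, 1.478]
force: [0.5, -0.1, -0.4]
opening: 0.285
grasp_force: 39.4
```

Call:
play_rows([
  [-1, 0.05, 0.2, 0, 0, 0, -0.02],
  [-1, 0.08, 0.4, 0, 0, 0, -0.04],
  [-1, 0.117, 0.625, 0, 0, 0, -0.05],
  [-1, 0.117, 0.625, 0, 0, 0, -0.05],
])

```text
time: 3.85
tcp_pos: [0.4778, -0.2823, 0.0997]
tool_rot: [3.141, -0.0, 1.638]
force: [-1.7, 0.7, -0.5]
opening: 0.287
grasp_force: 39.7
```

Call:
play_rows([
  [-1, 0, 0.25, 0, 0, 0, 0],
  [-1, 0.017, 0.45, 0, 0, 0, 0],
  [-1, 0.017, 0.6, 0, 0, 0, 0],
  [-1, 0.017, 0.6, 0, 0, 0, 0],
  [-1, 0.017, 0.6, 0, 0, 0, 0],
  [-1, 0.017, 0.6, 0.2, 0, 0, 0],
  [-1, 0.017, 0.6, 0.4, 0, 0, 0],
  [-1, 0.017, 0.6, 0.5, 0, 0, 0],
  [-1, 0.017, 0.6, 0.55, 0, 0, 0],
  [-1, 0.017, 0.6, 0.6, 0, 0, 0],
])

```text
time: 4.85
tcp_pos: [0.5646, -0.2749, 0.0112]
tool_rot: [3.141, 0.0, 1.634]
force: [0.0, -0.5, -0.5]
opening: 0.284
grasp_force: 39.9
```

Call:
play_rows([
  [-1, 0, 0, 0, 0, 0, 0],
  [-1, 0, 0, 0, 0, 0, 0],
])

```text
time: 5.05
tcp_pos: [0.565, -0.2748, 0.0117]
tool_rot: [3.14, 0.001, 1.635]
force: [0.7, 0.9, -0.4]
opening: 0.29
grasp_force: 40.0
```

Call:
play_rows([
  [-1, 0, 0, 0.007, 0, 0, 0],
  [-0.1, 0, 0, 0.007, 0, 0, 0],
  [-0.1, 0, 0, 0.007, 0, 0, 0],
  [-0.1, 0, 0, 0.007, 0, 0, 0],
  [-0.1, 0, 0, -0.1, 0, 0, 0],
  [-0.1, 0, 0, -0.3, 0, 0, 0],
  [-0.1, 0, 0, -0.6, 0, 0, 0],
  [-0.1, 0, 0, -0.8, 0, 0, 0],
  [1, 0, 0, -0.8, 0, 0, 0],
])

```text
time: 5.95
tcp_pos: [0.5666, -0.2755, 0.1376]
tool_rot: [3.134, 0.004, 1.635]
force: [0.4, -0.6, -0.4]
opening: 0.606
grasp_force: 0.0
```

Run:
```python
from h import *
im,d,p=shot('wrist','w1')
P=cloud(d,p); print(rect(P,(.5647,-.2748),.03,.025,.05))
plan((.5647,-.2748,.129,93.6),(.5,-.2,.129,168.4),(.4447,-.1202,.129,168.4),(.4447,-.1202,.006,168.4),(.4447,-.1202,.10,168.4),(.49,-.23,.10,183.6),(.5536,-.3366,.10,183.6),(.5536,-.3366,.0095,183.6))
```

```text
(1551, array([ 563.8, -275.2]), array([25. , 42.8]), 3.6, array([ 563.7, -274.4,   36.5]))
(0.5, -0.2, 0.129, 168.4) [ 0.525 -0.399 -0.   ] [ 0.     0.    -0.416] 
(0.4447, -0.1202, 0.129, 168.4) [0.468 0.447 0.   ] [0. 0. 0.] 
(0.4447, -0.1202, 0.006, 168.4) [ 0.   -0.    0.82] [0. 0. 0.] 
(0.4447, -0.1202, 0.1, 168.4) [ 0.     0.    -0.627] [0. 0. 0.] 
(0.49, -0.23, 0.1, 183.6) [-0.443 -0.656 -0.   ] [ 0.     0.    -0.084] 
(0.5536, -0.3366, 0.1, 183.6) [-0.379 -0.736 -0.   ] [0. 0. 0.] 
(0.5536, -0.3366, 0.0095, 183.6) [ 0.    -0.     0.603] [0. 0. 0.]
```

First sink is placed exactly. Next, the second one.

Call:
play_rows([
  [1, 0.525, -0.399, 0, 0, 0, -0.416],
  [1, 0.525, -0.399, 0, 0, 0, -0.416],
  [1, 0.525, -0.399, 0, 0, 0, -0.416],
  [1, 0.525, -0.399, 0, 0, 0, -0.416],
  [1, 0.525, -0.399, 0, 0, 0, -0.416],
  [1, 0.525, -0.399, 0, 0, 0, -0.416],
  [1, 0.525, -0.399, 0, 0, 0, -0.416],
  [1, 0.525, -0.399, 0, 0, 0, -0.416],
  [1, 0.525, -0.399, 0, 0, 0, -0.416],
  [1, 0.525, -0.399, 0, 0, 0, -0.416],
])

```text
time: 7.0
tcp_pos: [0.4994, -0.1996, 0.13]
tool_rot: [3.141, -0.001, 2.943]
force: [-0.7, -0.7, -0.3]
opening: 0.995
grasp_force: 0.0
```

Call:
play_rows([
  [1, 0.468, 0.447, 0, 0, 0, 0],
  [1, 0.468, 0.447, 0, 0, 0, 0],
  [1, 0.468, 0.447, 0, 0, 0, 0],
  [1, 0.468, 0.447, 0, 0, 0, 0],
])

```text
time: 7.4
tcp_pos: [0.4442, -0.1197, 0.1308]
tool_rot: [-3.141, 0.001, 2.941]
force: [-0.1, -0.5, 0.8]
opening: 0.998
grasp_force: 0.0
```

Run:
```python
from h import *
im,d,p=shot('wrist','w2'); o=ctrl.get_obs(); print(o['tcp_pos'],o['tool_rot'],o['qpos'])
P=cloud(d,p); print(rect(P,(.4447,-.1202),.035,.025,.05)); a=world(d,p,*[p['cx'],p['cy']]); 
m=np.hypot(P[...,0]-.4447,P[...,1]+.1202)<.01; print('colour',im[m].mean(0))
```

```text
[ 0.44469285 -0.12021923  0.1307951 ] [-3.14139643e+00  8.58650252e-04  2.94025243e+00] [-2.63942796e-01 -1.42188068e-01 -2.41979551e-01  1.47013560e+00
 -1.42117984e-04 -6.26025475e-02]
(1519, array([ 443.6, -121.6]), array([24.9, 42.7]), 77.2, array([ 443.2, -121.4,   33.9]))
colour [173.61872146 174.43835616 174.96575342]
```

Call:
play_rows([
  [1, 0, 0, 0.3, 0, 0, 0],
  [1, 0, 0, 0.6, 0, 0, 0],
  [1, 0, 0, 0.82, 0, 0, 0],
  [1, 0, 0, 0.82, 0, 0, 0],
  [-1, 0, 0, 0.82, 0, 0, 0],
  [-1, 0, 0, 0.82, 0, 0, 0],
  [-1, 0, 0, 0.82, 0, 0, 0],
  [-1, 0, 0, 0.82, 0, 0, 0],
  [-1, 0, 0, 0.82, 0, 0, 0],
  [-1, 0, 0, 0.82, 0, 0, 0],
])

```text
time: 8.45
tcp_pos: [0.4453, -0.1204, 0.0091]
tool_rot: [-3.141, 0.003, 2.942]
force: [-0.2, -1.1, 5.4]
opening: 0.288
grasp_force: 40.3
```

Call:
play_rows([
  [-1, 0, 0, 0, 0, 0, 0],
  [-1, 0, 0, 0, 0, 0, 0],
  [-1, 0, 0, -0.2, 0, 0, 0],
  [-1, 0, 0, -0.4, 0, 0, 0],
  [-1, 0, 0, -0.63, 0, 0, 0],
  [-1, 0, 0, -0.63, 0, 0, 0],
])

```text
time: 9.05
tcp_pos: [0.4466, -0.1207, 0.1073]
tool_rot: [-3.141, 0.008, 2.942]
force: [0.6, 0.0, 0.0]
opening: 0.287
grasp_force: 39.4
```

Call:
play_rows([
  [-1, -0.15, -0.22, 0, 0, 0, -0.04],
  [-1, -0.3, -0.44, 0, 0, 0, -0.08],
  [-1, -0.443, -0.656, 0, 0, 0, -0.084],
  [-1, -0.443, -0.656, 0, 0, 0, -0.084],
])

```text
time: 9.45
tcp_pos: [0.4909, -0.233, 0.1012]
tool_rot: [-3.141, -0.0, -3.08]
force: [-1.1, 1.2, -0.5]
opening: 0.289
grasp_force: 39.7
```

Call:
play_rows([
  [-1, -0.13, -0.25, 0, 0, 0, 0],
  [-1, -0.26, -0.5, 0, 0, 0, 0],
  [-1, -0.379, -0.736, 0, 0, 0, 0],
  [-1, -0.379, -0.736, 0, 0, 0, 0],
  [-1, -0.379, -0.736, 0.2, 0, 0, 0],
  [-1, -0.379, -0.736, 0.4, 0, 0, 0],
  [-1, -0.379, -0.736, 0.5, 0, 0, 0],
  [-1, -0.379, -0.736, 0.55, 0, 0, 0],
  [-1, -0.379, -0.736, 0.6, 0, 0, 0],
  [-1, -0.379, -0.736, 0.6, 0, 0, 0],
])

```text
time: 10.45
tcp_pos: [0.5542, -0.3364, 0.0129]
tool_rot: [-3.141, 0.001, -3.077]
force: [-0.4, -0.0, 0.5]
opening: 0.288
grasp_force: 39.8
```

Call:
play_rows([
  [-1, 0, 0, 0.006, 0, 0, 0],
  [-0.15, 0, 0, 0.006, 0, 0, 0],
  [-0.15, 0, 0, 0.006, 0, 0, 0],
  [-0.15, 0, 0, 0.006, 0, 0, 0],
  [-0.15, 0, 0, -0.1, 0, 0, 0],
  [-0.15, 0, 0, -0.3, 0, 0, 0],
  [-0.15, 0, 0, -0.6, 0, 0, 0],
  [-0.15, 0, 0, -0.8, 0, 0, 0],
  [1, 0, 0, -0.8, 0, 0, 0],
])

```text
time: 11.35
tcp_pos: [0.5556, -0.3374, 0.1392]
tool_rot: [-3.136, 0.007, -3.078]
force: [1.2, -0.2, 0.3]
opening: 0.582
grasp_force: 0.0
```

Run:
```python
from h import *
im,d,p=shot('wrist','w3')
P=cloud(d,p)
for c in((.5536,-.3366),(.5647,-.2748)): print(rect(P,c,.03,.025,.05))
o=ctrl.get_obs();print(o['tcp_pos'],o['tool_rot'])
plan((.5536,-.3366,.129,183.6),(.53,-.2,.129,183.6),(.495,-.06,.129,180),(.463,.0225,.129,180),(.463,.0225,.021,180),(.463,.0225,.13,180),(.55,.035,.13,181.3),(.5867,.0404,.13,181.3),(.5867,.0404,.0245,181.3))
```

```text
(1532, array([ 552.8, -336.6]), array([42.9, 25. ]), 3.8, array([ 552. , -336.7,   36.3]))
(1458, array([ 563.3, -275.4]), array([25.9, 42.4]), 3.8, array([ 562. , -275.2,   36.2]))
[ 0.55495138 -0.33704387  0.13619391] [-3.13833943  0.00469698 -3.0775783 ]
(0.53, -0.2, 0.129, 183.6) [0.1   0.919 0.   ] [0. 0. 0.] 
(0.495, -0.06, 0.129, 180) [0.174 0.946 0.   ] [-0.   -0.    0.02] 
(0.463, 0.0225, 0.129, 180) [0.213 0.55  0.   ] [0. 0. 0.] 
(0.463, 0.0225, 0.021, 180) [ 0.   -0.    0.72] [0. 0. 0.] 
(0.463, 0.0225, 0.13, 180) [ 0.     0.    -0.727] [0. 0. 0.] 
(0.55, 0.035, 0.13, 181.3) [-0.58   0.083  0.   ] [ 0.     0.    -0.007] 
(0.5867, 0.0404, 0.13, 181.3) [-0.245  0.03   0.   ] [0. 0. 0.] 
(0.5867, 0.0404, 0.0245, 181.3) [ 0.    -0.     0.703] [0. 0. 0.]
```

Call:
play_rows([
  [1, 0.1, 0.919, 0, 0, 0, 0],
  [1, 0.1, 0.919, 0, 0, 0, 0],
  [1, 0.1, 0.919, 0, 0, 0, 0],
  [1, 0.1, 0.919, 0, 0, 0, 0],
  [1, 0.1, 0.919, 0, 0, 0, 0],
])

```text
time: 11.9
tcp_pos: [0.5298, -0.1989, 0.132]
tool_rot: [-3.142, -0.0, -3.076]
force: [0.2, -0.4, 0.4]
opening: 1.002
grasp_force: 0.0
```

Call:
play_rows([
  [1, 0.174, 0.946, 0, 0, 0, 0.02],
  [1, 0.174, 0.946, 0, 0, 0, 0.02],
  [1, 0.174, 0.946, 0, 0, 0, 0.02],
  [1, 0.174, 0.946, 0, 0, 0, 0.02],
])

```text
time: 12.3
tcp_pos: [0.494, -0.057, 0.1321]
tool_rot: [3.141, -0.001, -3.138]
force: [0.0, -0.8, -0.6]
opening: 1.001
grasp_force: 0.0
```

Call:
play_rows([
  [1, 0.213, 0.55, 0, 0, 0, 0],
  [1, 0.213, 0.55, 0, 0, 0, 0],
  [1, 0.213, 0.55, 0, 0, 0, 0],
  [1, 0.213, 0.55, 0, 0, 0, 0],
])

```text
time: 12.7
tcp_pos: [0.4633, 0.0222, 0.1321]
tool_rot: [-3.141, 0.0, -3.14]
force: [0.3, -0.5, 0.2]
opening: 0.999
grasp_force: 0.0
```

Run:
```python
from h import *
im,d,p=shot('wrist','w4'); o=ctrl.get_obs(); print(o['tcp_pos'],o['tool_rot'])
P=cloud(d,p); print(rect(P,(.463,.0225),.035,.05,.07)); print(rect(P,(.433,.1206),.035,.05,.07))
```

```text
[0.46339339 0.02173911 0.13202975] [-3.14115344e+00  3.63467899e-05 -3.14094560e+00]
(1610, array([462.5,  21.4]), array([33.8, 34.3]), 5.1, array([461.3,  21.6,  58.2]))
(1896, array([431.4, 119.6]), array([35.1, 34. ]), 43.5, array([430.5, 118.4,  58. ]))
```

Call:
play_rows([
  [1, 0, 0, 0.25, 0, 0, 0],
  [1, 0, 0, 0.5, 0, 0, 0],
  [1, 0, 0, 0.73, 0, 0, 0],
  [1, 0, 0, 0.73, 0, 0, 0],
  [-1, 0, 0, 0.73, 0, 0, 0],
  [-1, 0, 0, 0.73, 0, 0, 0],
  [-1, 0, 0, 0.73, 0, 0, 0],
  [-1, 0, 0, 0.73, 0, 0, 0],
  [-1, 0, 0, 0.73, 0, 0, 0],
  [-1, 0, 0, 0.73, 0, 0, 0],
])

```text
time: 13.75
tcp_pos: [0.464, 0.0226, 0.0244]
tool_rot: [-3.141, 0.003, -3.14]
force: [-1.0, -1.7, 5.2]
opening: 0.401
grasp_force: 39.6
```

Call:
play_rows([
  [-1, 0, 0, 0, 0, 0, 0],
  [-1, 0, 0, -0.2, 0, 0, 0],
  [-1, 0, 0, -0.4, 0, 0, 0],
  [-1, 0, 0, -0.727, 0, 0, 0],
  [-1, 0, 0, -0.727, 0, 0, 0],
  [-1, 0, 0, -0.727, 0, 0, 0],
])

```text
time: 14.35
tcp_pos: [0.4638, 0.0228, 0.1334]
tool_rot: [3.141, 0.003, -3.14]
force: [0.7, 0.1, -1.0]
opening: 0.401
grasp_force: 40.2
```

Call:
play_rows([
  [-1, -0.25, 0.03, 0, 0, 0, 0],
  [-1, -0.5, 0.06, 0, 0, 0, 0],
  [-1, -0.7, 0.09, 0, 0, 0, -0.007],
  [-1, -0.825, 0.113, 0, 0, 0, -0.007],
  [-1, -0.825, 0.113, 0, 0, 0, -0.007],
  [-1, -0.825, 0.113, 0.2, 0, 0, -0.007],
  [-1, -0.825, 0.113, 0.4, 0, 0, -0.007],
  [-1, -0.825, 0.113, 0.6, 0, 0, -0.007],
  [-1, -0.825, 0.113, 0.69, 0, 0, -0.007],
  [-1, -0.825, 0.113, 0.69, 0, 0, -0.007],
])

```text
time: 15.35
tcp_pos: [0.5852, 0.0396, 0.0273]
tool_rot: [-3.141, -0.002, -3.118]
force: [0.7, -0.0, -1.4]
opening: 0.399
grasp_force: 42.4
```

Call:
play_rows([
  [-1, 0, 0, 0, 0, 0, 0],
  [0, 0, 0, 0, 0, 0, 0],
  [0, 0, 0, 0, 0, 0, 0],
  [0, 0, 0, 0, 0, 0, 0],
  [0, 0, 0, -0.1, 0, 0, 0],
  [0, 0, 0, -0.3, 0, 0, 0],
  [0, 0, 0, -0.6, 0, 0, 0],
  [0, 0, 0, -0.7, 0, 0, 0],
  [1, 0, 0, -0.7, 0, 0, 0],
])

```text
time: 16.25
tcp_pos: [0.5881, 0.0399, 0.1374]
tool_rot: [3.141, 0.006, -3.118]
force: [-0.2, -0.7, -0.3]
opening: 0.656
grasp_force: 0.0
```

Run:
```python
from h import *
im,d,p=shot('wrist','w5')
P=cloud(d,p)
print(rect(P,(.5867,.0404),.03,.05,.08))
o=ctrl.get_obs();s=(*o['tcp_pos'],np.degrees(o['tool_rot'][2]));print(s)
plan((.5867,.0404,s[2],181.3),(.51,.08,.132,181.3),(.4325,.1205,.132,181.3),(.4325,.1205,.022,181.3),(.4325,.1205,.132,181.3),(.53,.056,.132,181.3),(.6279,-.0087,.132,181.3),(.6279,-.0087,.0255,181.3))
```

```text
(1634, array([583.7,  39.6]), array([33.6, 33.8]), 1.0, array([582.3,  39.7,  60.9]))
(np.float64(0.5873011647301373), np.float64(0.039870313755370236), np.float64(0.1350027000043681), np.float64(-178.67019338220135))
(0.51, 0.08, 0.132, 181.3) [0.505 0.276 0.02 ] [0. 0. 0.] 
(0.4325, 0.1205, 0.132, 181.3) [0.51  0.282 0.   ] [0. 0. 0.] 
(0.4325, 0.1205, 0.022, 181.3) [ 0.    -0.     0.733] [0. 0. 0.] 
(0.4325, 0.1205, 0.132, 181.3) [-0.     0.    -0.733] [0. 0. 0.] 
(0.53, 0.056, 0.132, 181.3) [-0.64  -0.445 -0.   ] [0. 0. 0.] 
(0.6279, -0.0087, 0.132, 181.3) [-0.643 -0.446 -0.   ] [0. 0. 0.] 
(0.6279, -0.0087, 0.0255, 181.3) [ 0.   -0.    0.71] [0. 0. 0.]
```

Call:
play_rows([
  [1, 0.3, 0.16, 0.02, 0, 0, 0],
  [1, 0.6, 0.33, 0.02, 0, 0, 0],
  [1, 0.9, 0.5, 0.02, 0, 0, 0],
  [1, 1, 0.558, 0.02, 0, 0, 0],
  [1, 1, 0.558, 0.02, 0, 0, 0],
])

```text
time: 16.8
tcp_pos: [0.432, 0.1209, 0.1294]
tool_rot: [-3.142, -0.002, -3.116]
force: [1.0, -0.2, -0.3]
opening: 1.001
grasp_force: 0.0
```

Call:
play_rows([
  [1, 0.02, 0, 0, 0, 0, 0],
  [1, 0.02, 0, 0, 0, 0, 0],
  [1, 0.02, 0, 0.25, 0, 0, 0],
  [1, 0.02, 0, 0.5, 0, 0, 0],
  [1, 0.02, 0, 0.73, 0, 0, 0],
  [1, 0.02, 0, 0.73, 0, 0, 0],
  [-1, 0.02, 0, 0.73, 0, 0, 0],
  [-1, 0.02, 0, 0.73, 0, 0, 0],
  [-1, 0.02, 0, 0.73, 0, 0, 0],
  [-1, 0.02, 0, 0.73, 0, 0, 0],
])

```text
time: 17.8
tcp_pos: [0.4327, 0.1202, 0.0224]
tool_rot: [3.141, 0.003, -3.118]
force: [-0.7, -0.1, 2.7]
opening: 0.396
grasp_force: 39.5
```

Call:
play_rows([
  [-1, 0, 0, 0, 0, 0, 0],
  [-1, 0, 0, 0, 0, 0, 0],
  [-1, 0, 0, 0, 0, 0, 0],
])

```text
time: 18.1
tcp_pos: [0.4327, 0.1202, 0.0224]
tool_rot: [3.141, 0.003, -3.118]
force: [-0.6, -0.4, 6.0]
opening: 0.395
grasp_force: 39.7
```

Call:
play_rows([
  [-1, 0, 0, -0.2, 0, 0, 0],
  [-1, 0, 0, -0.4, 0, 0, 0],
  [-1, 0, 0, -0.733, 0, 0, 0],
  [-1, 0, 0, -0.733, 0, 0, 0],
  [-1, -0.3, -0.2, -0.733, 0, 0, 0],
  [-1, -0.5, -0.35, -0.733, 0, 0, 0],
  [-1, -0.64, -0.445, -0.733, 0, 0, 0],
  [-1, -0.64, -0.445, -0.733, 0, 0, 0],
])

```text
time: 18.9
tcp_pos: [0.5312, 0.0538, 0.1304]
tool_rot: [-3.141, 0.001, -3.121]
force: [-0.5, 0.8, -0.6]
opening: 0.396
grasp_force: 40.3
```

Call:
play_rows([
  [-1, -0.25, -0.2, 0, 0, 0, 0],
  [-1, -0.5, -0.35, 0, 0, 0, 0],
  [-1, -0.643, -0.446, 0, 0, 0, 0],
  [-1, -0.643, -0.446, 0, 0, 0, 0],
  [-1, -0.643, -0.446, 0.2, 0, 0, 0],
  [-1, -0.643, -0.446, 0.4, 0, 0, 0],
  [-1, -0.643, -0.446, 0.6, 0, 0, 0],
  [-1, -0.643, -0.446, 0.68, 0, 0, 0],
  [-1, -0.643, -0.446, 0.7, 0, 0, 0],
  [-1, -0.643, -0.446, 0.7, 0, 0, 0],
])

```text
time: 19.9
tcp_pos: [0.627, -0.0087, 0.0263]
tool_rot: [3.142, 0.0, -3.118]
force: [0.1, -0.9, -0.1]
opening: 0.395
grasp_force: 40.6
```

Call:
play_rows([
  [-1, 0, 0, 0.005, 0, 0, 0],
  [0, 0, 0, 0.005, 0, 0, 0],
  [0, 0, 0, 0.005, 0, 0, 0],
  [0, 0, 0, 0.005, 0, 0, 0],
  [0, 0, 0, -0.1, 0, 0, 0],
  [0, 0, 0, -0.3, 0, 0, 0],
  [0, 0, 0, -0.6, 0, 0, 0],
  [0, 0, 0, -0.7, 0, 0, 0],
  [1, 0, 0, -0.7, 0, 0, 0],
])

```text
time: 20.8
tcp_pos: [0.6287, -0.0093, 0.1351]
tool_rot: [-3.141, 0.006, -3.118]
force: [0.5, 0.6, -0.2]
opening: 0.654
grasp_force: 0.0
```

Run:
```python
from h import *
im,d,p=shot('wrist','w6')
P=cloud(d,p)
print(rect(P,(.6279,-.0087),.03,.05,.08),rect(P,(.585,.04),.03,.05,.08))
o=ctrl.get_obs();s=(*o['tcp_pos'],np.degrees(o['tool_rot'][2]));print(s)
plan((.6275,-.0087,s[2],181.3),(.54,.13,.13,171.7),(.45,.20,.13,171.7),(.3632,.2644,.13,171.7),(.3632,.2644,.006,171.7),(.3632,.2644,.10,171.7),(.4632,.28,.1,173),(.5632,.30,.1,174.7),(.5896,.3113,.1,174.7),(.5896,.3113,.009,174.7))
```

```text
(1665, array([625.5,  -9. ]), array([34.3, 33.4]), 2.1, array([624.3,  -9.1,  60.9])) (1926, array([584.2,  39.5]), array([34.2, 34.2]), 16.4, array([583.4,  38.6,  61.1]))
(np.float64(0.6279080007605433), np.float64(-0.009243109327096422), np.float64(0.13255574217546787), np.float64(-178.6719245604073))
(0.54, 0.13, 0.13, 171.7) [0.562 0.938 0.017] [-0.    -0.     0.053] 
(0.45, 0.2, 0.13, 171.7) [0.661 0.375 0.   ] [0. 0. 0.] 
(0.3632, 0.2644, 0.13, 171.7) [0.635 0.341 0.   ] [0. 0. 0.] 
(0.3632, 0.2644, 0.006, 171.7) [-0.    -0.     0.827] [0. 0. 0.] 
(0.3632, 0.2644, 0.1, 171.7) [ 0.     0.    -0.627] [0. 0. 0.] 
(0.4632, 0.28, 0.1, 173) [-0.645  0.199  0.   ] [ 0.     0.    -0.007] 
(0.5632, 0.3, 0.1, 174.7) [-0.645  0.214  0.   ] [ 0.     0.    -0.009] 
(0.5896, 0.3113, 0.1, 174.7) [-0.168  0.091  0.   ] [0. 0. 0.] 
(0.5896, 0.3113, 0.009, 174.7) [-0.    -0.     0.607] [0. 0. 0.]
```

Both capacitors stand. On to the transformer.

Call:
play_rows([
  [1, 0.562, 0.938, 0.017, 0, 0, 0.053],
  [1, 0.562, 0.938, 0.017, 0, 0, 0.053],
  [1, 0.562, 0.938, 0.017, 0, 0, 0.053],
  [1, 0.562, 0.938, 0.017, 0, 0, 0.053],
  [1, 0.562, 0.938, 0.017, 0, 0, 0.053],
  [1, 0.562, 0.938, 0.017, 0, 0, 0.053],
])

```text
time: 21.45
tcp_pos: [0.5396, 0.1291, 0.1274]
tool_rot: [-3.141, -0.001, 2.999]
force: [1.0, 0.5, -0.1]
opening: 1.002
grasp_force: 0.0
```

Call:
play_rows([
  [1, 0.661, 0.375, 0, 0, 0, 0],
  [1, 0.661, 0.375, 0, 0, 0, 0],
  [1, 0.661, 0.375, 0, 0, 0, 0],
  [1, 0.661, 0.375, 0, 0, 0, 0],
])

```text
time: 21.85
tcp_pos: [0.4492, 0.1994, 0.1281]
tool_rot: [-3.142, 0.0, 2.999]
force: [0.3, -0.7, -0.2]
opening: 0.997
grasp_force: 0.0
```

Call:
play_rows([
  [1, 0.635, 0.341, 0, 0, 0, 0],
  [1, 0.635, 0.341, 0, 0, 0, 0],
  [1, 0.635, 0.341, 0, 0, 0, 0],
  [1, 0.635, 0.341, 0, 0, 0, 0],
  [1, 0.635, 0.341, 0, 0, 0, 0],
])

```text
time: 22.35
tcp_pos: [0.364, 0.2629, 0.128]
tool_rot: [-3.141, 0.001, 2.997]
force: [0.2, 0.9, -0.6]
opening: 1.001
grasp_force: 0.0
```

Run:
```python
from h import *
im,d,p=shot('wrist','w7'); o=ctrl.get_obs(); print(o['tcp_pos'],o['tool_rot'])
P=cloud(d,p); print(rect(P,(.3632,.2644),.04,.037,.05),rect(P,(.3632,.2644),.04,.025,.05))
```

```text
[0.36398642 0.26274326 0.12795192] [-3.14128087e+00  2.54192399e-04  2.99661183e+00]
(1458, array([362.4, 263.7]), array([29.9, 50.1]), 80.8, array([361.4, 264.1,  39.6])) (2153, array([362.4, 263.7]), array([33.9, 50.4]), 82.9, array([360.6, 264. ,  37.2]))
```

View pics/w7.png

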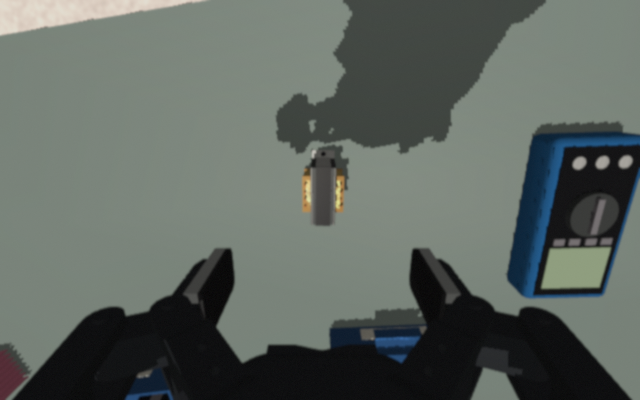

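The transformer, at (323,190), sits centred between the fingers, and the meter on the right is clear.

Call:
play_rows([
  [1, 0.01, 0.007, 0.3, 0, 0, 0],
  [1, 0.01, 0.007, 0.6, 0, 0, 0],
  [1, 0.01, 0.007, 0.81, 0, 0, 0],
  [1, 0.01, 0.007, 0.81, 0, 0, 0],
  [-1, 0.01, 0.007, 0.81, 0, 0, 0],
  [-1, 0.01, 0.007, 0.81, 0, 0, 0],
  [-1, 0.01, 0.007, 0.81, 0, 0, 0],
  [-1, 0.01, 0.007, 0.81, 0, 0, 0],
  [-1, 0.01, 0.007, 0.81, 0, 0, 0],
  [-1, 0.01, 0.007, 0.81, 0, 0, 0],
], grip_force=60)

```text
time: 23.4
tcp_pos: [0.3623, 0.2654, 0.0084]
tool_rot: [3.14, 0.003, 2.998]
force: [0.8, -1.7, 7.2]
opening: 0.384
grasp_force: 60.7
```

Call:
play_rows([
  [-1, 0, 0, 0, 0, 0, 0],
  [-1, 0, 0, 0, 0, 0, 0],
  [-1, 0, 0, -0.2, 0, 0, 0],
  [-1, 0, 0, -0.4, 0, 0, 0],
  [-1, 0, 0, -0.63, 0, 0, 0],
  [-1, 0, 0, -0.63, 0, 0, 0],
])

```text
time: 24.0
tcp_pos: [0.363, 0.2662, 0.1061]
tool_rot: [3.136, 0.005, 2.998]
force: [0.4, 0.3, -1.7]
opening: 0.386
grasp_force: 60.9
```

Call:
play_rows([
  [-1, -0.22, 0.07, 0, 0, 0, 0],
  [-1, -0.45, 0.14, 0, 0, 0, 0],
  [-1, -0.645, 0.199, 0, 0, 0, -0.007],
  [-1, -0.645, 0.199, 0, 0, 0, -0.007],
])

```text
time: 24.4
tcp_pos: [0.4637, 0.2807, 0.0997]
tool_rot: [-3.141, -0.0, 3.02]
force: [-1.7, 0.1, -2.6]
opening: 0.384
grasp_force: 60.7
```

Call:
play_rows([
  [-1, -0.25, 0.09, 0, 0, 0, 0],
  [-1, -0.5, 0.18, 0, 0, 0, 0],
  [-1, -0.7, 0.27, 0, 0, 0, -0.009],
  [-1, -0.813, 0.305, 0, 0, 0, -0.009],
  [-1, -0.813, 0.305, 0, 0, 0, -0.009],
  [-1, -0.813, 0.305, 0.2, 0, 0, -0.009],
  [-1, -0.813, 0.305, 0.4, 0, 0, -0.009],
  [-1, -0.813, 0.305, 0.5, 0, 0, -0.009],
  [-1, -0.813, 0.305, 0.57, 0, 0, -0.009],
  [-1, -0.813, 0.305, 0.57, 0, 0, -0.009],
])

```text
time: 25.4
tcp_pos: [0.5869, 0.3109, 0.0146]
tool_rot: [-3.141, -0.002, 3.049]
force: [0.2, -0.0, -2.7]
opening: 0.386
grasp_force: 60.7
```

Target z is about 0.0114 (picked at 0.0084 plus the 3 mm floor), so lower 3 mm and release.

Call:
play_rows([
  [-1, 0, 0, 0.01, 0, 0, 0],
  [-1, 0, 0, 0.02, 0, 0, 0],
  [-1, 0, 0, 0.02, 0, 0, 0],
  [-1, 0, 0, 0.02, 0, 0, 0],
])

```text
time: 25.8
tcp_pos: [0.5881, 0.3113, 0.0133]
tool_rot: [3.141, 0.001, 3.049]
force: [-0.3, -0.0, -2.8]
opening: 0.387
grasp_force: 60.7
```

Call:
play_rows([
  [0.1, 0, 0, 0, 0, 0, 0],
  [0.1, 0, 0, 0, 0, 0, 0],
  [0.1, 0, 0, 0, 0, 0, 0],
  [0.1, 0, 0, -0.1, 0, 0, 0],
  [0.1, 0, 0, -0.3, 0, 0, 0],
  [0.1, 0, 0, -0.6, 0, 0, 0],
  [0.1, 0, 0, -0.9, 0, 0, 0],
  [0.1, 0, 0, -0.9, 0, 0, 0],
])

```text
time: 26.6
tcp_pos: [0.59, 0.3124, 0.1567]
tool_rot: [3.135, 0.01, 3.049]
force: [0.7, 1.2, 0.8]
opening: 0.548
grasp_force: 0.0
```

Call:
play_rows([
  [0.1, 1, 0, -0.4, 0, 0, 0],
  [0.1, 1, 0, -0.4, 0, 0, 0],
  [0.1, 1, 0, -0.4, 0, 0, 0],
  [0.1, 1, 0, -0.4, 0, 0, 0],
  [0.1, 1, 0, -0.4, 0, 0, 0],
])

```text
time: 27.1
tcp_pos: [0.4377, 0.3257, 0.2099]
tool_rot: [3.139, 0.003, 3.05]
force: [0.2, 0.7, -0.1]
opening: 0.549
grasp_force: 0.0
```

Run:
```python
from h import *
im,d,p=shot('top','top1'); P=cloud(d,p)
for c,r,a,b in [((.59,.311),.035,.02,.06),((.586,.04),.03,.045,.08),((.627,-.009),.03,.045,.08),((.5536,-.3366),.028,.025,.06),((.5647,-.2748),.028,.025,.06)]:
    try: print(rect(P,c,r,a,b))
    except Exception as e: print('occl')
cv2.imwrite('pics/c1.png',cv2.resize(im[100:260,140:500,::-1],None,fx=2.2,fy=2.2,interpolation=cv2.INTER_CUBIC))
```

```text
(139, array([588.5, 312.3]), array([35. , 48.6]), 83.6, array([586.9, 309.8,  40.2]))
(91, array([584.7,  41.3]), array([33.7, 31.4]), 1.1, array([583.6,  40.8,  60.8]))
(89, array([627.2,  -7.7]), array([33.3, 33.4]), 62.7, array([625.4,  -7.4,  61.9]))
(94, array([ 554.2, -334.9]), array([43.3, 25.6]), 1.0, array([ 553.3, -334.5,   37.1]))
(83, array([ 564.4, -274.2]), array([26.4, 42.9]), 4.2, array([ 563.9, -273.9,   36.9]))
```

View pics/c1.png

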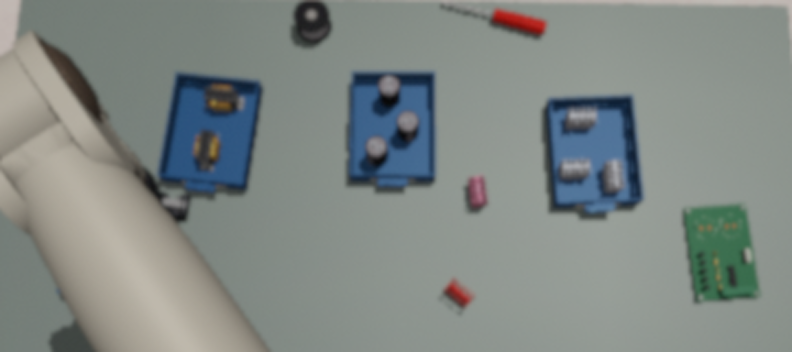

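The picture shows the transformer at (207,150), the cans at (407,125) and (376,150), and the sinks at (574,169) and (612,176). All five stand in their own drawers and the arm is clear, so I'm handing in.

```bash
python3 -c "
from station import ctrl
print(ctrl.finish_job())"
```

```text
the job is handed in; nothing more can be done
None
```

The job is handed in at about 27 s: the last top-camera check showed both capacitors, both heatsinks and the transformer standing upright in their own drawers, and the arm was never sent near the multimeter or board; no verdict came back.

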